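Wind the pad press down one turn

TASK

Close the press on the cork by one thread: push the hand wheel on top of the screw press round by its upright handle through exactly one full turn clockwise as seen from above, so that the handle comes back to where it stood, without winding it backwards or past that point. Only push the handle gently with the fingertips: do not grip it or lift the wheel. Leave everything else on the bench where it is and finish clear of the press.

Things in the scene. Friction and masses are not known exactly. Their poses are not given: they have to be found in the camera images.
- press: Fixed bench-top screw press of grey iron: bed 150 (x) x 170 (y) x 25 mm, two 20 mm columns and a crosshead 60 x 165 mm whose top is 145 mm above the table. Origin: centre of the bed's underside, on the screw's vertical axis. Under the wheel a steel plate travels down 8 mm for one clockwise turn, towards a cork facing on a wooden block.
- spindle: The wheel's fixed bearing on top of the crosshead, 48 mm across; carries the wheel. Origin on the wheel's vertical axis, 145 mm above the table, z up. Its x axis points horizontally to where the handle stood at the start.
- wheel_axis (a point): Point on the wheel's vertical axis at the mid-height of the rim, 167 mm above the table. Fixed. The wheel is flat, of dark steel: rim circle 75 mm in radius, rim bar 18 mm thick (158 to 176 mm above the table), three spokes, hub 40 mm across, its top 177 mm above the table, so above the hub and rim only the handle stands up.
- handle (a point): Centre of the wheel's only handle: an upright round black knob, 25 mm in diameter, 58 mm tall (from 179 to 237 mm above the table), standing on the rim 75 mm from the axis; this point is 208 mm above the table and goes round with the wheel.
- wheel (a joint): Turn of the hand wheel in rad: 0 at the start wherever the handle stands, growing clockwise seen from above; one full turn is 6.28. No stop in either direction. Stiff (about 3 N at the handle, not sprung): it stays where it is left.
- wheel_lift (a joint): Height in m by which the wheel is lifted off its seat; 0 when seated. The wheel (about 0.7 kg) only sits on its spindle by its weight and can come up 40 mm.
- mug: Loose bystander, to be left alone: white mug, 80 mm wide, 90 mm tall, handle to its side. Origin: middle of its underside.
- glue: Loose bystander, to be left alone: brown glass bottle with black cap, 56 mm wide, 140 mm tall. Origin: middle of its underside.
- cork_block: Loose bystander, to be left alone: cork block 60 x 45 x 30 mm. Origin: middle of its underside.
- tenon_ring: Loose bystander, to be left alone: short upright brass tube, 32 mm outside, 25 mm tall. Origin: middle of its underside.
- screwdriver: Loose bystander, to be left alone: screwdriver, about 150 mm long, lying beyond the press. Origin: underside, within its length.
- jar: Loose bystander, to be left alone: low white jar, 60 mm wide, 55 mm tall. Origin: middle of its underside.
- bobbin: Loose bystander, to be left alone: upright dark wooden cylinder, 36 mm wide, 45 mm tall. Origin: middle of its underside.

How it is judged:
By the outcome, as a careful person would: the job done as asked, in the order asked, and still so for the second after the job is handed in, with the robot touching nothing.
It also fails if it takes over 54 s, if anything falls off the work surface, if the arm or the gripper's body presses on something with over 40 N, if the wrist force passes 120 N, or if a joint passes its speed limit or range.

ROBOT

A 6-joint arm with a two-finger parallel gripper is mounted at the origin on the work surface. World frame = base frame: x ahead of the robot, y to its left, z up, the work surface at z = 0. Lengths are in mm, angles in degrees, forces in N, time in s.
With the tool pointing down it reaches from about 300 to 750 mm from the base axis. Payload 8.5 kg.
Tool frame: the origin (TCP) lies midway between the tips of the shut fingers; the grasp point (between the pads) lies 19 mm behind it (r.pinch_z is the z of the grasp point in the tool frame, in mm); z points along the fingers, y is the line along which they close (so a half turn about z gives the same grasp; the last joint's range is limited). The gripper opens to 85 mm and grips with 20 to 120 N. Pads are 22 mm wide; open, the fingers measure 114 mm over their backs; the gripper's body (76 mm by 85 mm) begins 54 mm behind the grasp point. The pads swing forward as they close: fully open they stand 13 mm farther back than shut.
Start: joints at [-78.455, 21.807, 74.336, -0, 83.858, -12.336], TCP at [222.652, -502.898, 231.322] pointing down, gripper open.
Joint ranges: [-178.18, 178.18], [-50.72, 133.34], [12.68, 142.11], [-81.47, 261.47], [9.98, 163.14], [-165.26, 165.26]. Speed limits (degrees/s): [136.94, 136.94, 180, 180, 180, 180].

INTERFACE

Orientations are given as a 3x3 rotation matrix whose columns are the frame's x, y, z axes.
In Python, from rig import r, eyes, job, monitor gives the robot as it stands (r), with the cameras (eyes), the job (job) and the readings (monitor).
- The arm moves only by the tool jog_arm, called after "Call:" as name(argument=value, ...) on one line, values as JSON. Schema: {"type":"object","properties":{"motion":{"type":"array","items":{"type":"number"},"minItems":7,"maxItems":84},"only":{"type":"string"},"quiet":{"type":"boolean"},"lines":{"type":"string"}},"required":["motion"],"additionalProperties":false}. motion is one flat list of numbers that holds 1 to 12 rows one after another, with no inner brackets; each row has 7 numbers: dx, dy, dz in parts of the range, where 1.0 means 500 mm, then a rotation vector rx, ry, rz in normalised numbers (1 is 180 degrees), then the finger opening in mm; each row is the pose to reach, as a shift and turn from the pose commanded when the call began, along the tool's axes at that moment; what a row does not reach only later rows make up. A row lasts 1/12 s, in which the tool goes at most 41.7 mm and 7.16 degrees, less where a joint would pass 70% of its speed; a pose out of reach is approached as far as the arm can. The fingers move at their own pace and stop on an object; the grip force is fixed at half the most. Time passes only in rows, so rows that do not move let the fingers close. The tool returns the time, the measured TCP pose, the force, the opening and the grip force at its end. only (a regular expression) keeps the lines of the reply that match it, lines (a string "A,B") keeps lines A to B, and quiet returns only ok. A shift or turn number past 1, either way, is cut back to 1. Input that does not fit is refused with a message, and nothing moves.
- monitor.sense(): the state, without advancing time (a new reading comes with each control period).
- eyes.read_camera(name): name is "side" or "top" or "wrist"; returns a dict with "color" (384x512x3 uint8, red, green, blue), "mtx" (3x3 intrinsics, pixels), "k1" (the pictures are not rectified: a ray, as slopes to the right and down, at radius r is drawn at 1 + k1 r^2 times it, then the intrinsics apply), "R" (3x3) and "t" (3): a world point X has camera coordinates R X + t. Camera axes: x right, y down, z forward; pixel columns grow to the right and rows downward; lengths in mm; the calibration is good to about 2 mm. A picture is of the moment at which its call begins. There is no depth.
- job.close_job(): hands the job in; it is judged then, once.
The state is a dict: "clock": time; "joints": joint angles; "joint_vel": joint speeds; "joint_torque": joint torques, N m; "tool_pos": TCP position; "eef_rot": TCP orientation; "wrist_force": force on the tool from outside, world axes, zero at the start; "moment": the same for the moment, N m; "finger_gap": finger opening in mm; "gripper_force": force on a finger pad.
Only numpy, scipy, OpenCV 4.12 (cv2) and the standard library are available. Lean on these libraries where they do the work, as an engineer would, in place of code of your own. Each camera call takes 0.05 s, during which the arm holds its last target. There are 200 camera calls.

## Working session

There is one attempt and no reset: what is moved stays moved. The work goes in short steps, Python scripts to look and compute and a tool call to move; the robot and the scene stay as the last step left them, time stands still between calls to the robot, and variables do not carry over. Pictures are saved under pics/ and viewed, at most 10 in all, crops included, and the job is handed in when it is done.

```bash
ls; mkdir -p pics
```

Run:
```python
from rig import r, eyes, job, monitor
import cv2,numpy as np
for n in("side","top"):
    c=eyes.read_camera(n); cv2.imwrite(f"pics/{n}0.png",c["color"][:,:,::-1]); print(n,c["mtx"].tolist(),c["k1"],np.round(c["R"],3).tolist(),c["t"])
s=monitor.sense();print(s)
```

```text
pics
rig.py
side [[439.2211410550813, 0.0, 254.06322120350438], [0.0, 439.2211410550813, 187.3975656419814], [0.0, 0.0, 1.0]] -0.10917956762311037 [[-0.795, -0.606, -0.004], [-0.467, 0.617, -0.633], [0.386, -0.502, -0.774]] [ 480.59702652  335.26902979 1073.64994073]
top [[416.4904501871176, 0.0, 251.31233973043987], [0.0, 416.4904501871176, 192.83148723648154], [0.0, 0.0, 1.0]] -0.03827006191249929 [[0.057, -0.998, 0.007], [-0.973, -0.057, -0.222], [0.222, 0.006, -0.975]] [ -8.8516037  601.63854942 924.31701314]
{'clock': 0.1, 'joints': array([-7.84554242e+01,  2.18373057e+01,  7.43771350e+01,  2.18179416e-03,
        8.38568955e+01, -1.23366313e+01]), 'joint_vel': array([-0.00902771, -0.08703715, -0.19408953,  0.04860416,  0.01070082,
       -0.08643827]), 'joint_torque': array([ 3.77550823e-03, -4.49219477e+01, -2.31657100e+01, -1.59200540e-04,
        3.62520586e-03,  1.28230644e-05]), 'tool_pos': array([ 222.61331159, -502.67233381,  230.79114802]), 'eef_rot': array([[ 9.14388484e-01,  4.04837815e-01, -2.12077568e-04],
       [ 4.04837757e-01, -9.14387710e-01,  1.22744023e-03],
       [ 3.02993098e-04, -1.20821422e-03, -9.99999224e-01]]), 'wrist_force': array([-0.00873165,  0.02418631,  0.59524014]), 'moment': array([ 0.03423755, -0.02473754,  0.03631592]), 'gripper_force': 0.0, 'finger_gap': 85.40475428839636}
```

View pics/side0.png

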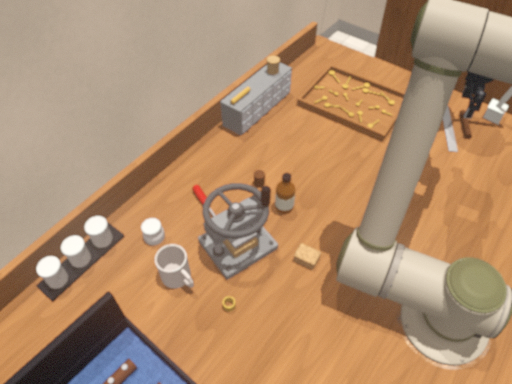

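View pics/top0.png

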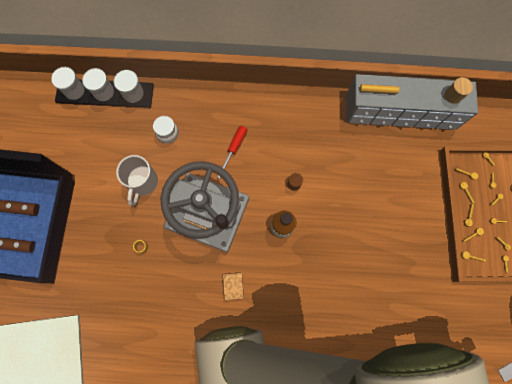

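The top view shows the wheel's hub near (200,199) with the handle near (222,221). In the side view the handle is near (265,196). The press sits ahead of the robot, with the bottle to its right and the mug to its left. I'll enlarge the wheel in both views.

Create h.py:
```python
import numpy as np,cv2
from rig import r, eyes, job, monitor
def proj(c,X):
    X=np.atleast_2d(X).astype(float)
    return cv2.projectPoints(X,cv2.Rodrigues(np.array(c["R"]))[0],np.array(c["t"],float),np.array(c["mtx"]),np.array([c["k1"],0,0,0.]))[0][:,0]
def back(c,uv,z):
    n=cv2.undistortPoints(np.array([[uv]],float),np.array(c["mtx"]),np.array([c["k1"],0,0,0.]))[0,0]
    d=np.array(c["R"]).T@np.array([*n,1]);o=-np.array(c["R"]).T@c["t"]
    return o+d*(z-o[2])/d[2]
```

Run:
```python
from h import *
a=eyes.read_camera("top");b=eyes.read_camera("side")
A=cv2.resize(a["color"][145:255,145:265],None,fx=5,fy=5,interpolation=cv2.INTER_CUBIC)
B=cv2.resize(b["color"][165:285,185:305],None,fx=5,fy=5,interpolation=cv2.INTER_CUBIC)
cv2.imwrite("pics/a.png",A[:,:,::-1]);cv2.imwrite("pics/b.png",B[:,:,::-1])
print(back(a,(200,199),177),back(a,(222,221),237),back(b,(237,211),177))
for n,p in dict(mug=(134,195),glue=(280,228),cork=(233,290),ring=(140,248),jar=(165,138),bob=(294,186),sd=(236,140)).items(): print(n,back(a,p,0).round())
```

```text
[556.58675905 132.48085244 177.        ] [503.43737943  78.46268253 237.        ] [545.47934724 144.87418454 177.        ]
mug [593. 325.   0.]
glue [531. -50.   0.]
cork [373.  57.   0.]
ring [460. 294.   0.]
jar [751. 262.   0.]
bob [641. -82.   0.]
sd [756.  75.   0.]
```

View pics/a.png

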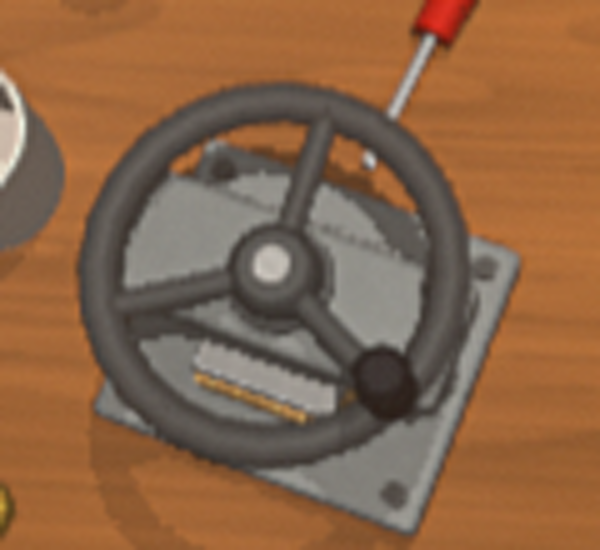

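View pics/b.png

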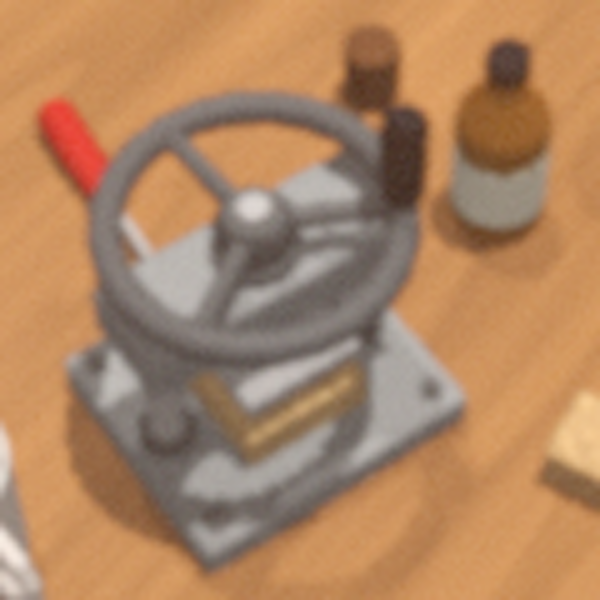

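Run:
```python
from h import *
from scipy.optimize import least_squares
a=eyes.read_camera("top");b=eyes.read_camera("side")
t,u=np.meshgrid(np.linspace(0,6.28,121),np.linspace(0,6.28,25))
T=np.c_[((75+9*np.cos(u))*np.cos(t)).ravel(),((75+9*np.cos(u))*np.sin(t)).ravel(),(9*np.sin(u)).ravel()]
def bb(c,x): 
    p=proj(c,T+[x[0],x[1],x[2]]);return np.r_[p.min(0),p.max(0)]
ta=np.array([80,83,470,468])/5+[145,145]*2-.4; tb=np.array([92,92,418,362])/5+[185,165]*2-.4
for nm,f in dict(top=lambda x:np.r_[bb(a,[*x,167])-ta],side=lambda x:np.r_[bb(b,[*x,167])-tb],both=lambda x:np.r_[bb(a,[*x,167])-ta,bb(b,[*x,167])-tb]).items():
    s=least_squares(f,[552,138]);print(nm,s.x.round(1),s.fun.round(1))
c=s.x
q=np.linspace(0,6.28,40);K=np.array([[12.5*np.cos(v),12.5*np.sin(v),z] for v in q for z in(179,237)])
def hb(cam,x):
    p=proj(cam,K+[x[0],x[1],0]);return np.r_[p.min(0),p.max(0)]
ha=np.array([353,347,418,418])/5+[145,145]*2-.4; hh=np.array([380,105,427,212])/5+[185,165]*2-.4
g=lambda x:np.r_[hb(a,x)-ha,hb(b,x)-hh]
s=least_squares(g,[500,85]);h=s.x;print(h,s.fun.round(1),np.linalg.norm(h-c),np.degrees(np.arctan2(*(h-c)[::-1])))
```

```text
top [558.7 134.6] [-0.5 -0.2  0.5  0.2]
side [557.6 135.8] [-1.2 -1.1  1.2  0.8]
both [558.3 135. ] [-0.7 -0.1  0.3  0.3 -1.2 -1.4  1.2  0.4]
[506.04114838  82.41097954] [-1.6 -0.8 -0.3  1.8 -0.5 -2.4  0.8 -0.9] 74.14336313022349 -134.8508954401364
```

Add to h.py:
```python
C=np.array([558.3,135.0])
def goal(X,yaw):
    s=monitor.sense();R=s["eef_rot"];d=R.T@(np.array(X)-s["tool_pos"])
    y0=np.degrees(np.arctan2(R[1,0],R[0,0]));return *d.round(1),round(float((y0-yaw+180)%360-180),1)
def on(ang,rad=79,z=203): a=np.radians(ang);return [C[0]+rad*np.cos(a),C[1]+rad*np.sin(a),z]
```

Run:
```python
from h import *
print(goal([222.6,-502.9,300],23.9),goal(on(-100,z=300),135))
```

```text
(np.float64(-0.1), np.float64(0.0), np.float64(-68.9), -0.0) (np.float64(521.1), np.float64(-381.8), np.float64(-68.6), -111.1)
```

Units first: shifts go in shares of 500 mm and turns go in shares of 180 degrees. So 310 mm / 500 = 0.62, 280 mm / 500 = 0.56, -70 degrees / 180 = -0.3889.

Call:
jog_arm(motion=[0, 0, -0.08, 0, 0, 0, 0, 0, 0, -0.14, 0, 0, 0, 0, 0.08, -0.06, -0.14, 0, 0, -0.0389, 0, 0.14, -0.1, -0.14, 0, 0, -0.0778, 0, 0.2, -0.146, -0.14, 0, 0, -0.1167, 0, 0.26, -0.19, -0.14, 0, 0, -0.1556, 0, 0.32, -0.234, -0.14, 0, 0, -0.1944, 0, 0.38, -0.278, -0.14, 0, 0, -0.2333, 0, 0.44, -0.322, -0.14, 0, 0, -0.2722, 0, 0.5, -0.366, -0.14, 0, 0, -0.3111, 0, 0.56, -0.41, -0.14, 0, 0, -0.35, 0, 0.62, -0.454, -0.14, 0, 0, -0.3889, 0])

```text
clock: 1.3
tool_pos: [414.7, -168.1, 301.5]
eef_rot: [[-0.074, 0.997, 0.0], [0.997, 0.074, -0.0], [-0.0, 0.0, -1.0]]
wrist_force: [1.2, -1.6, -0.3]
finger_gap: 0.3
gripper_force: 0.0
```

```bash
python3 -c "
from h import *
print(goal(on(-100,z=300),135),monitor.sense()['joints'])"
```

```text
(np.float64(215.1), np.float64(146.1), np.float64(1.5), -40.8) [-3.72841756e+01  8.62901722e+00  8.12287466e+01 -2.31076641e-03
  9.01189340e+01 -4.15012150e+01]
```

Converted, 215 mm / 500 = 0.43, 186 mm / 500 = 0.372, -41 degrees / 180 = -0.2278.

Call:
jog_arm(motion=[0.062, 0.042, 0, 0, 0, -0.0333, 0, 0.124, 0.084, 0, 0, 0, -0.0667, 0, 0.186, 0.126, 0, 0, 0, -0.1, 0, 0.248, 0.168, 0, 0, 0, -0.1333, 0, 0.31, 0.21, 0, 0, 0, -0.1667, 0, 0.372, 0.252, 0, 0, 0, -0.2, 0, 0.43, 0.292, 0.002, 0, 0, -0.2278, 0, 0.43, 0.292, 0.002, 0, 0, -0.2278, 0, 0.43, 0.292, 0.002, 0, 0, -0.2278, 0, 0.43, 0.292, 0.002, 0, 0, -0.2278, 0])

```text
clock: 2.13
tool_pos: [545.1, 54.3, 300.2]
eef_rot: [[-0.705, 0.709, -0.001], [0.709, 0.705, -0.0], [0.0, -0.001, -1.0]]
wrist_force: [0.6, -1.0, -0.2]
finger_gap: 0.0
gripper_force: 0.0
```

```bash
python3 -c "
from h import *
print(goal(on(-100,z=203),135),monitor.sense()['joints'])
c=eyes.read_camera('side');cv2.imwrite('pics/s1.png',cv2.resize(c['color'][100:300,120:370],None,fx=3,fy=3)[:,:,::-1])"
```

```text
(np.float64(2.4), np.float64(1.7), np.float64(97.2), -0.2) [-6.68513490e+00  1.93838100e+01  6.67482519e+01 -1.72310700e-02
  9.38956939e+01 -5.15347518e+01]
```

View pics/s1.png

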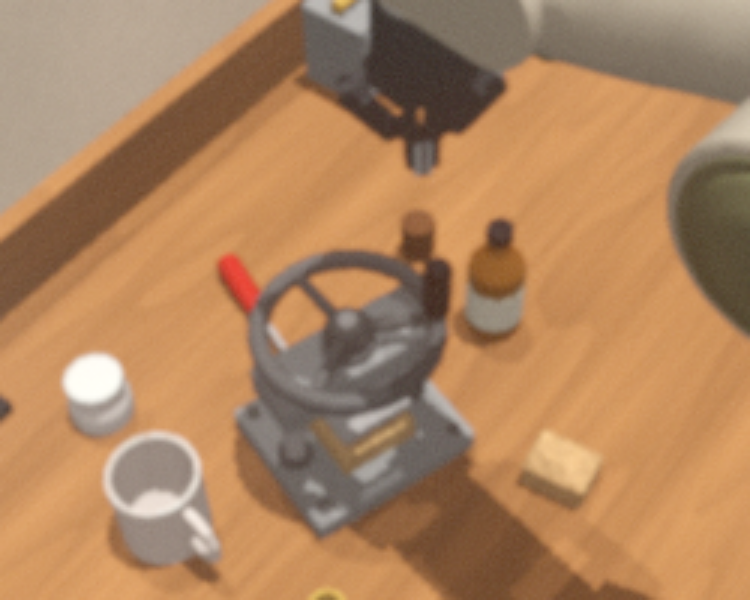

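The shut fingertips hang at about (422,165) in the crop, above the side of the wheel behind the handle at (437,290). The way down is clear.

Converted, 97 mm / 500 = 0.194, 85 mm / 500 = 0.17.

Call:
jog_arm(motion=[0.004, 0.004, 0.06, 0, 0, 0, 0, 0.004, 0.004, 0.12, 0, 0, 0, 0, 0.004, 0.004, 0.17, 0, 0, 0, 0, 0.004, 0.004, 0.194, 0, 0, 0, 0, 0.004, 0.004, 0.194, 0, 0, 0, 0, 0.004, 0.004, 0.194, 0, 0, 0, 0])

```text
clock: 2.68
tool_pos: [545.2, 56.4, 203.8]
eef_rot: [[-0.704, 0.71, -0.0], [0.71, 0.704, -0.0], [-0.0, -0.0, -1.0]]
wrist_force: [0.3, 0.1, 1.7]
finger_gap: 0.0
gripper_force: 0.0
```

```bash
python3 -c "
from h import *
p0=on(-100)
print(goal(p0,135))
yaw=np.radians(135);X=np.array([np.cos(yaw),np.sin(yaw)]);Y=np.array([np.sin(yaw),-np.cos(yaw)])
a=-100
for k in range(6):
  o=np.array(on(a)[:2]);print(a,'; '.join('%d %d'%(X@(np.array(on(a-5*i)[:2])-o),Y@(np.array(on(a-5*i)[:2])-o)) for i in range(1,13)));a-=60
"
```

```text
(np.float64(1.0), np.float64(0.1), np.float64(0.8), -0.2)
-100 5 -3; 11 -6; 18 -9; 24 -11; 31 -13; 38 -13; 45 -14; 52 -13; 59 -13; 65 -11; 72 -9; 78 -6
-160 6 3; 11 6; 17 11; 22 15; 27 20; 31 26; 35 32; 38 38; 40 44; 42 51; 44 57; 45 64
-220 0 6; 0 13; 0 20; -2 27; -4 33; -7 40; -10 46; -13 52; -18 57; -22 62; -27 67; -33 71
-280 -5 3; -11 6; -18 9; -24 11; -31 13; -38 13; -45 14; -52 13; -59 13; -65 11; -72 9; -78 6
-340 -6 -3; -11 -6; -17 -11; -22 -15; -27 -20; -31 -26; -35 -32; -38 -38; -40 -44; -42 -51; -44 -57; -45 -64
-400 0 -6; 0 -13; 0 -20; 2 -27; 4 -33; 7 -40; 10 -46; 13 -52; 18 -57; 22 -62; 27 -67; 33 -71
```

Converted, 78 mm / 500 = 0.156, 72 mm / 500 = 0.144.

Call:
jog_arm(motion=[0.01, -0.006, 0, 0, 0, 0, 0, 0.022, -0.012, 0, 0, 0, 0, 0, 0.036, -0.018, 0, 0, 0, 0, 0, 0.048, -0.022, 0, 0, 0, 0, 0, 0.062, -0.026, 0, 0, 0, 0, 0, 0.076, -0.026, 0, 0, 0, 0, 0, 0.09, -0.028, 0, 0, 0, 0, 0, 0.104, -0.026, 0, 0, 0, 0, 0, 0.118, -0.026, 0, 0, 0, 0, 0, 0.13, -0.022, 0, 0, 0, 0, 0, 0.144, -0.018, 0, 0, 0, 0, 0, 0.156, -0.012, 0, 0, 0, 0, 0])

```text
clock: 3.68
tool_pos: [485.3, 108.9, 203.2]
eef_rot: [[-0.706, 0.709, -0.001], [0.709, 0.706, -0.0], [0.0, -0.001, -1.0]]
wrist_force: [3.1, -2.5, 0.6]
finger_gap: 0.2
gripper_force: 2.0
```

```bash
python3 -c "
from h import *
print(goal(on(-160),135))
for n in ('side','top'):
  c=eyes.read_camera(n);cv2.imwrite(f'pics/{n}2.png',c['color'][:,:,::-1])
a=cv2.imread('pics/side2.png')[130:290,140:340];b=cv2.imread('pics/top2.png')[110:270,120:320]
cv2.imwrite('pics/m2.png',cv2.resize(np.hstack([a,b]),None,fx=2,fy=2))"
```

```text
(np.float64(0.2), np.float64(-1.6), np.float64(0.2), -0.1)
```

View pics/m2.png

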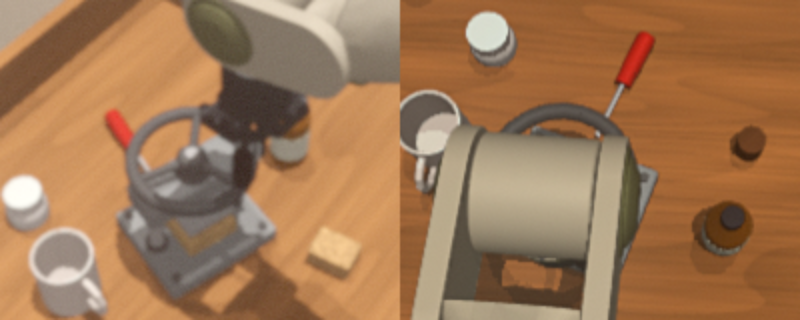

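In the side half the handle at about (242,178) has moved toward the robot, with the fingertips just behind it and a force of about 4 N. The arm covers the wheel in the top half. I'll keep going round.

Call:
jog_arm(motion=[0.012, 0.006, 0, 0, 0, 0, 0, 0.022, 0.012, 0, 0, 0, 0, 0, 0.034, 0.022, 0, 0, 0, 0, 0, 0.044, 0.03, 0, 0, 0, 0, 0, 0.054, 0.04, 0, 0, 0, 0, 0, 0.062, 0.052, 0, 0, 0, 0, 0, 0.07, 0.064, 0, 0, 0, 0, 0, 0.076, 0.076, 0, 0, 0, 0, 0, 0.08, 0.088, 0, 0, 0, 0, 0, 0.084, 0.102, 0, 0, 0, 0, 0, 0.088, 0.114, 0, 0, 0, 0, 0, 0.09, 0.128, 0, 0, 0, 0, 0])

```text
clock: 4.78
tool_pos: [499.8, 186.0, 203.2]
eef_rot: [[-0.706, 0.709, -0.001], [0.709, 0.706, -0.0], [0.0, -0.001, -1.0]]
wrist_force: [-0.7, -4.6, 0.4]
finger_gap: -0.2
gripper_force: 1.8
```

```bash
python3 -c "
from h import *
print(goal(on(-220),135))"
```

```text
(np.float64(1.3), np.float64(-1.5), np.float64(0.2), -0.1)
```

Converted, 71 mm / 500 = 0.142, 67 mm / 500 = 0.134.

Call:
jog_arm(motion=[0, 0.012, 0, 0, 0, 0, 0, 0, 0.026, 0, 0, 0, 0, 0, 0, 0.04, 0, 0, 0, 0, 0, -0.004, 0.054, 0, 0, 0, 0, 0, -0.008, 0.066, 0, 0, 0, 0, 0, -0.014, 0.08, 0, 0, 0, 0, 0, -0.02, 0.092, 0, 0, 0, 0, 0, -0.026, 0.104, 0, 0, 0, 0, 0, -0.036, 0.114, 0, 0, 0, 0, 0, -0.044, 0.124, 0, 0, 0, 0, 0, -0.054, 0.134, 0, 0, 0, 0, 0, -0.066, 0.142, 0, 0, 0, 0, 0])

```text
clock: 5.78
tool_pos: [573.9, 212.5, 203.3]
eef_rot: [[-0.706, 0.708, -0.0], [0.708, 0.706, 0.001], [0.001, 0.0, -1.0]]
wrist_force: [-4.1, 0.8, -0.1]
finger_gap: -0.1
gripper_force: 1.3
```

```bash
python3 -c "
from h import *
print(goal(on(-280),135))
c=eyes.read_camera('side');cv2.imwrite('pics/s3.png',cv2.resize(c['color'][130:290,140:340],None,fx=3,fy=3)[:,:,::-1])"
```

```text
(np.float64(1.5), np.float64(-1.1), np.float64(0.3), -0.1)
```

View pics/s3.png

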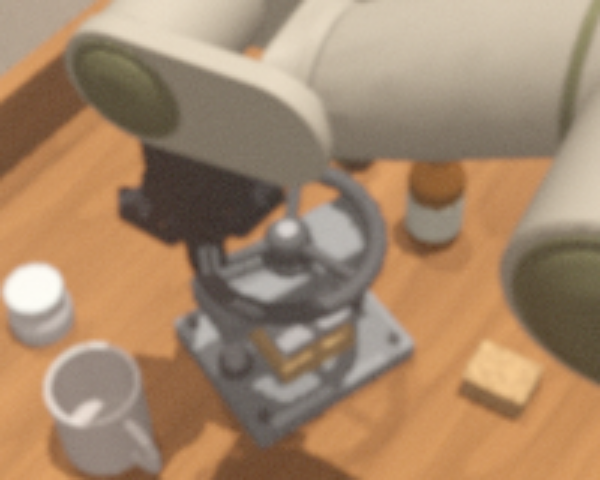

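The fingertips are at about (212,260) on the rim's mug side. The handle is hidden beyond them, and the -4 N force along x shows they are still pushing it. The bystanders have not moved.

Converted, -78 mm / 500 = -0.156, -72 mm / 500 = -0.144.

Call:
jog_arm(motion=[-0.01, 0.006, 0, 0, 0, 0, 0, -0.022, 0.012, 0, 0, 0, 0, 0, -0.036, 0.018, 0, 0, 0, 0, 0, -0.048, 0.022, 0, 0, 0, 0, 0, -0.062, 0.026, 0, 0, 0, 0, 0, -0.076, 0.026, 0, 0, 0, 0, 0, -0.09, 0.028, 0, 0, 0, 0, 0, -0.104, 0.026, 0, 0, 0, 0, 0, -0.118, 0.026, 0, 0, 0, 0, 0, -0.13, 0.022, 0, 0, 0, 0, 0, -0.144, 0.018, 0, 0, 0, 0, 0, -0.156, 0.012, 0, 0, 0, 0, 0])

```text
clock: 6.83
tool_pos: [633.1, 160.6, 203.4]
eef_rot: [[-0.706, 0.709, 0.001], [0.709, 0.706, 0.0], [-0.0, 0.001, -1.0]]
wrist_force: [-3.4, 2.8, -1.1]
finger_gap: 0.0
gripper_force: 2.2
```

```bash
python3 -c "
from h import *
print(goal(on(-340),135))"
```

```text
(np.float64(1.3), np.float64(0.6), np.float64(0.4), -0.1)
```

Converted, -64 mm / 500 = -0.128, -57 mm / 500 = -0.114.

Call:
jog_arm(motion=[-0.012, -0.006, 0, 0, 0, 0, 0, -0.022, -0.012, 0, 0, 0, 0, 0, -0.034, -0.022, 0, 0, 0, 0, 0, -0.044, -0.03, 0, 0, 0, 0, 0, -0.054, -0.04, 0, 0, 0, 0, 0, -0.062, -0.052, 0, 0, 0, 0, 0, -0.07, -0.064, 0, 0, 0, 0, 0, -0.076, -0.076, 0, 0, 0, 0, 0, -0.08, -0.088, 0, 0, 0, 0, 0, -0.084, -0.102, 0, 0, 0, 0, 0, -0.088, -0.114, 0, 0, 0, 0, 0, -0.09, -0.128, 0, 0, 0, 0, 0])

```text
clock: 7.83
tool_pos: [618.7, 83.7, 203.3]
eef_rot: [[-0.706, 0.709, 0.0], [0.709, 0.706, 0.0], [0.0, 0.0, -1.0]]
wrist_force: [1.3, 3.8, -0.7]
finger_gap: -0.3
gripper_force: 1.7
```

```bash
python3 -c "
from h import *
print(goal(on(-400),135))"
```

```text
(np.float64(0.3), np.float64(0.5), np.float64(0.3), -0.1)
```

Converted, -71 mm / 500 = -0.142, -67 mm / 500 = -0.134.

Call:
jog_arm(motion=[0, -0.012, 0, 0, 0, 0, 0, 0, -0.026, 0, 0, 0, 0, 0, 0, -0.04, 0, 0, 0, 0, 0, 0.004, -0.054, 0, 0, 0, 0, 0, 0.008, -0.066, 0, 0, 0, 0, 0, 0.014, -0.08, 0, 0, 0, 0, 0, 0.02, -0.092, 0, 0, 0, 0, 0, 0.026, -0.104, 0, 0, 0, 0, 0, 0.036, -0.114, 0, 0, 0, 0, 0, 0.044, -0.124, 0, 0, 0, 0, 0, 0.054, -0.134, 0, 0, 0, 0, 0, 0.066, -0.142, 0, 0, 0, 0, 0])

```text
clock: 8.83
tool_pos: [544.7, 57.1, 203.4]
eef_rot: [[-0.705, 0.709, 0.0], [0.709, 0.705, -0.0], [-0.0, -0.0, -1.0]]
wrist_force: [2.8, 0.3, -0.3]
finger_gap: 0.2
gripper_force: 1.3
```

```bash
python3 -c "
from h import *
print(goal(on(-460),135),goal(on(-467),135))
c=eyes.read_camera('side');cv2.imwrite('pics/s4.png',cv2.resize(c['color'][165:285,185:305],None,fx=5,fy=5,interpolation=cv2.INTER_CUBIC)[:,:,::-1])"
```

```text
(np.float64(0.1), np.float64(-0.1), np.float64(0.4), -0.1) (np.float64(8.4), np.float64(-5.1), np.float64(0.4), -0.1)
```

View pics/s4.png

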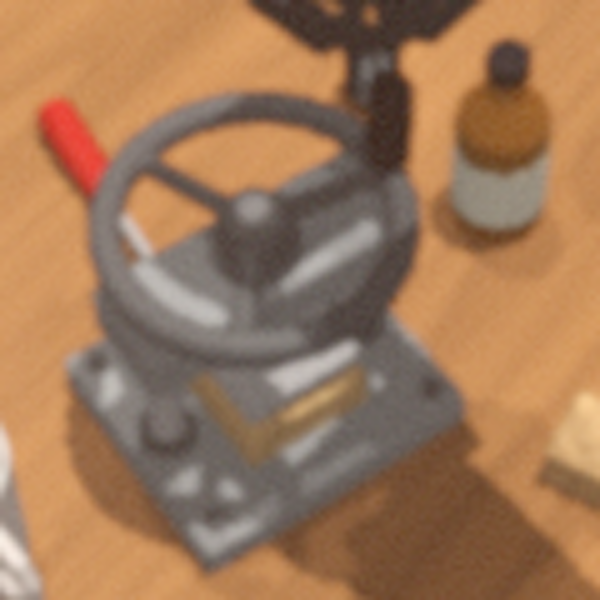

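The handle is at about x 365–410, y 70–172 in the crop; at the start it was at x 380–427, y 105–212. The fingertips are right behind it. I'll work out how much turn is left.

Run:
```python
from h import *
b=eyes.read_camera("side")
def P(th): a=np.radians(th);return proj(b,[C[0]+75*np.cos(a),C[1]+75*np.sin(a),208])[0]
p0=P(-135)
for th in range(-125,-105,3): print(th,((P(th)-p0)*5).round(1))
for w in(-467,-470,-473,-476,-478,-480): print(w,goal(on(w),135))
```

```text
-125 [ -6.3 -20.4]
-122 [ -9.1 -26.3]
-119 [-12.2 -32.1]
-116 [-15.7 -37.7]
-113 [-19.5 -43.1]
-110 [-23.7 -48.3]
-107 [-28.2 -53.4]
-467 (np.float64(7.5), np.float64(-4.9), np.float64(0.5), -0.1)
-470 (np.float64(11.2), np.float64(-6.8), np.float64(0.5), -0.1)
-473 (np.float64(15.0), np.float64(-8.4), np.float64(0.5), -0.1)
-476 (np.float64(18.9), np.float64(-9.9), np.float64(0.5), -0.1)
-478 (np.float64(21.5), np.float64(-10.7), np.float64(0.5), -0.1)
-480 (np.float64(24.2), np.float64(-11.5), np.float64(0.5), -0.1)
```

Converted, 15 mm / 500 = 0.03, 11 mm / 500 = 0.022.

Call:
jog_arm(motion=[0.008, -0.006, 0, 0, 0, 0, 0, 0.016, -0.01, 0, 0, 0, 0, 0, 0.022, -0.014, 0, 0, 0, 0, 0, 0.03, -0.016, 0, 0, 0, 0, 0, 0.03, -0.016, 0, 0, 0, 0, 0])

```text
clock: 9.35
tool_pos: [528.3, 62.6, 203.4]
eef_rot: [[-0.706, 0.708, -0.001], [0.708, 0.706, -0.0], [0.0, -0.001, -1.0]]
wrist_force: [0.5, -1.6, 0.7]
finger_gap: 0.1
gripper_force: 0.8
```

Create m.py:
```python
from h import *
b=eyes.read_camera("side")
def mask(im): # dark knob near the expected place
    g=im[178:212,250:276].max(2).astype(float); return g
def box(im):  # knob silhouette right edge/top edge by matching the start picture
    return cv2.resize(im,None,fx=5,fy=5,interpolation=cv2.INTER_CUBIC)
i0=cv2.imread("pics/side0.png");i1=b["color"][:,:,::-1].copy()
A,B=box(i0),box(i1)
T=A[(165*5+100):(165*5+200),(185*5+372):(185*5+435)]
S=B[(165*5+40):(165*5+260),(185*5+330):(185*5+480)]
m=cv2.matchTemplate(S,T,cv2.TM_CCOEFF_NORMED);_,v,_,l=cv2.minMaxLoc(m)
print("score",round(v,3),"shift",l[0]-42,l[1]-60)
def P(th): a=np.radians(th);return proj(b,[C[0]+75*np.cos(a),C[1]+75*np.sin(a),208])[0]
for th in(-125,-128,-130,-132,-134,-136): print(th,((P(th)-P(-135))*5).round(1))
for w in(-475,-476,-477,-478,-479,-480): print(w,goal(on(w),135))
cv2.imwrite("pics/s5.png",B[165*5:285*5,185*5:305*5])
```

```bash
python3 m.py
```

```text
score 0.876 shift -3 -9
-125 [ -6.3 -20.4]
-128 [ -4.  -14.4]
-130 [ -2.6 -10.4]
-132 [-1.4 -6.2]
-134 [-0.4 -2.1]
-136 [0.4 2.1]
-475 (np.float64(3.2), np.float64(-2.0), np.float64(0.4), -0.1)
-476 (np.float64(4.5), np.float64(-2.4), np.float64(0.4), -0.1)
-477 (np.float64(5.8), np.float64(-2.9), np.float64(0.4), -0.1)
-478 (np.float64(7.1), np.float64(-3.3), np.float64(0.4), -0.1)
-479 (np.float64(8.4), np.float64(-3.7), np.float64(0.4), -0.1)
-480 (np.float64(9.8), np.float64(-4.0), np.float64(0.4), -0.1)
```

View pics/s5.png

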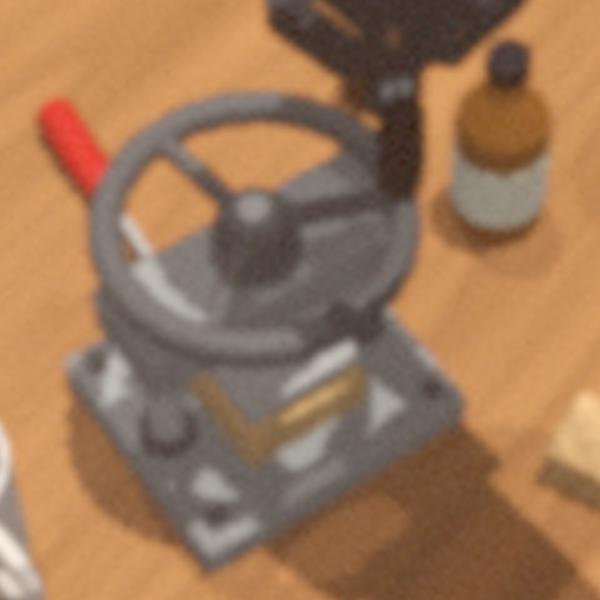

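The handle is now at about x 380–423, y 92–197 in the crop, some 5–6° short. I'll nudge it nearly to the end, then back off so the view is clear.

Converted, -80 mm / 500 = -0.16, 50 mm / 500 = 0.1.

Call:
jog_arm(motion=[0.004, -0.002, 0, 0, 0, 0, 0, 0.008, -0.004, 0, 0, 0, 0, 0, 0.009, -0.0048, 0, 0, 0, 0, 0, 0.009, -0.0048, 0, 0, 0, 0, 0, 0, 0, 0, 0, 0, 0, 0, -0.02, 0.012, 0, 0, 0, 0, 0, -0.05, 0.02, 0, 0, 0, 0, 0, -0.05, 0.02, -0.08, 0, 0, 0, 0, -0.05, 0.02, -0.16, 0, 0, 0, 0, -0.05, 0.1, -0.16, 0, 0, 0, 0, -0.05, 0.1, -0.16, 0, 0, 0, 0])

```text
clock: 10.32
tool_pos: [584.9, 82.3, 284.9]
eef_rot: [[-0.707, 0.708, 0.004], [0.708, 0.707, 0.001], [-0.002, 0.004, -1.0]]
wrist_force: [-0.5, -0.6, -1.8]
finger_gap: 0.3
gripper_force: 0.0
```

```bash
python3 -c "
from h import *
print(goal(on(-460),135))" ; python3 m.py | head -8
```

```text
(np.float64(10.9), np.float64(-46.5), np.float64(81.7), -0.0)
score 0.977 shift -1 -3
-125 [ -6.3 -20.4]
-128 [ -4.  -14.4]
-130 [ -2.6 -10.4]
-132 [-1.4 -6.2]
-134 [-0.4 -2.1]
-136 [0.4 2.1]
-475 (np.float64(28.6), np.float64(-53.8), np.float64(80.2), -0.0)
```

Converted, -210 mm / 500 = -0.42, -196 mm / 500 = -0.392.

Call:
jog_arm(motion=[-0.056, -0.056, 0, 0, 0, 0, 0, -0.112, -0.112, 0, 0, 0, 0, 0, -0.168, -0.168, 0, 0, 0, 0, 0, -0.224, -0.224, 0, 0, 0, 0, 0, -0.28, -0.28, 0, 0, 0, 0, 0, -0.336, -0.336, 0, 0, 0, 0, 0, -0.392, -0.392, 0, 0, 0, 0, 0, -0.42, -0.42, 0, 0, 0, 0, 0, -0.42, -0.42, 0, 0, 0, 0, 0])

```text
clock: 11.12
tool_pos: [580.3, -221.5, 281.8]
eef_rot: [[-0.702, 0.712, -0.003], [0.712, 0.702, 0.001], [0.003, -0.002, -1.0]]
wrist_force: [0.3, 0.2, 0.1]
finger_gap: 0.3
gripper_force: 0.0
```

```bash
python3 m.py | head -1
```

Run:
```python
from h import *
c=eyes.read_camera("top");i1=c["color"][:,:,::-1].copy();i0=cv2.imread("pics/top0.png")
f=lambda i:cv2.resize(i,None,fx=5,fy=5,interpolation=cv2.INTER_CUBIC)[145*5:255*5,145*5:265*5]
A,B=f(i0),f(i1);T=A[338:428,345:428]
m=cv2.matchTemplate(B[300:470,300:470],T,cv2.TM_CCOEFF_NORMED);_,v,_,l=cv2.minMaxLoc(m);print(v,l[0]-45,l[1]-38)
def P(th): a=np.radians(th);return proj(c,[C[0]+75*np.cos(a),C[1]+75*np.sin(a),208])[0]
print(((P(-133)-P(-135))*5).round(1),goal(on(-465,z=285),135))
cv2.imwrite("pics/t6.png",np.hstack([cv2.resize(A,(400,367)),cv2.resize(B,(400,367))]))
```

```text
score 0.935 shift 1 0
0.968639612197876 3 -3
[ 4.9 -4.4] (np.float64(226.3), np.float64(164.0), np.float64(-2.0), -0.2)
```

View pics/t6.png

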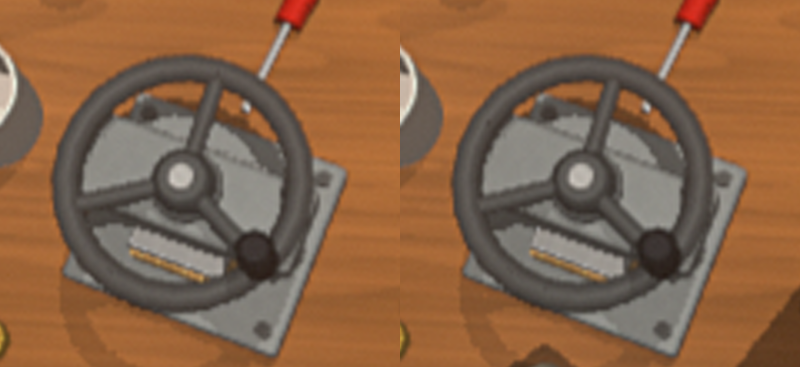

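Side by side, the wheel, spokes and handle (knob at about (257,255) in the left half and (658,253) in the right) match the start. The handle is within about 1.5° of home and not past it, and the arm is clear, so I'm handing in.

```bash
python3 -c "
from rig import r, eyes, job, monitor
print(job.close_job())"
```

```text
the job is handed in; nothing more can be done
None
```

I pushed the wheel one full turn clockwise with the shut fingertips; by the camera check the handle stands within about 1.5° of its start and not past it, and the arm is clear of the press with the job handed in (verdict not shown).

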